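# Make up a jaw tray from the nested stack

## Task

Make up a tray of spare jaws: take only the blue top one of the three nested trays off the sloping stand, leaving the two below it nested and undisturbed, and set it down gently, upright, in the middle of the black rubber mat, lying squarely along it. Then put the two chuck jaws that lie beside the mat, the light one and the black one, flat into it, one in each pocket, lengthwise, letting go no higher than just above the rim. Leave the cup, the bearing and the pliers behind the work where they are.

Things in the scene. Friction and masses are not known exactly. Their poses are not given: they have to be found in the camera images.
- tray_upper_c (a point): Centre (16 mm above its underside) of the top tray, to be taken: blue plastic, 190 (x) x 64 (y) x 32 mm (z, out of its open top; leans 25 degrees towards the robot), 0.12 kg. Outer wall upright and 64 mm wide over the top 24 mm; walls and floor 3 mm. A divider (top 20 mm above the underside) makes two pockets, floor 85 x 49 mm, centres 44 mm from the tray's centre along +x and -x.
- tray_middle_c (a point): Centre of the next tray, same kind but grey, to stay. The lowest 8 mm of the tray above (181 x 55 mm) sit inside its rim with 1.5 mm play and its shoulder rests on the rim, so the upper tray must be pulled out along its own z. The centres are 24 mm apart along z, and only the top 24 mm of the upper tray's wall show above this one's rim, which is just as wide.
- tray_lower_c (a point): Centre of the lowest tray, same kind, blue, to stay; 24 mm below that of the middle tray along their z.
- stand_bed (a point): Fixed aluminium stand, 210 x 90 mm, with a sloping bed that carries the stack. This point: middle of the bed, 135 mm above the bench. The bed rises at 25 degrees along this frame's x (level, away from the robot; z is up); the trays lie lengthwise up the slope. A stop 23 mm high at the lower end and cheeks 17 mm high beside it hold the lowest tray only.
- mat_top (a point): Black rubber mat fixed on the bench, 215 mm long (its y) x 90 mm (its x) x 3 mm thick. This point is the centre of its top face. The tray's length goes along the mat's y, either way round.
- jaw_light_c (a point): Light grey steel chuck jaw, a block 34 mm (x) x 72 mm long (y) x 28 mm high (z), 0.42 kg, lying flat on the bench left of the mat. This point is its centre, 14 mm above its underside.
- jaw_dark_c (a point): Black steel chuck jaw, a block 34 mm (x) x 72 mm long (y) x 34 mm high (z), 0.55 kg, lying flat on the bench left of the mat. This point is its centre, 17 mm above its underside. The two jaws may lie in either order.
- cup: White travel cup, 84 mm across x 121 mm high, standing behind the work; origin at the centre of its underside. To be left alone.
- bearing: Ball bearing, 62 mm across x 16 mm high, lying flat behind the mat; origin at the centre of its underside. To be left alone.
- pliers: Red pliers, 59 x 171 x 17 mm, lying flat behind the jaws, length along their y; origin at the centre of the underside. To be left alone.
Things that resemble listed ones, but are neither listed nor needed, are in the scene too. What is meant by the part that bears jaw_dark_c is not turquoise, and is the smaller of those in its own colour.

How it is judged:
By the outcome, as a careful person would: the job done as asked, in the order asked, and still so for the second after the job is handed in, with the robot touching nothing.
It also fails if it takes over 58 s, if anything falls off the work surface, if the arm or the gripper's body presses on something with over 40 N, if the wrist force passes 120 N, or if a joint passes its speed limit or range.

## Robot

A 6-joint arm with a two-finger parallel gripper is mounted at the origin on a cart in front of the work surface, level with it; the furniture and walls round the work are solid. World frame = base frame: x ahead of the robot, y to its left, z up, the work surface at z = 0. Lengths are in m, angles in rad, forces in N, time in s.
With the tool pointing down it reaches from about 0.275 to 0.825 m from the base axis. Payload 5.2 kg.
Tool frame: the origin (TCP) lies at the very end of the fingers, on their centre line; the grasp point (between the pads) lies 19 mm behind it; z points along the fingers, y is the line along which they close (so a half turn about z gives the same grasp; the last joint's range is limited). The gripper opens to 93 mm and grips with 3 to 60 N. Pads are 15 mm wide; open, the fingers measure 128 mm over their backs; the gripper's body (75 mm by 188 mm) begins 65 mm behind the grasp point.
Start: joints at [-1.408, 0.259, 1.535, -0, 1.348, -0.203], TCP at [0.197, -0.514, 0.219] pointing down, gripper open.
Joint ranges: [-3.14, 3.14], [-0.91, 2.08], [0.19, 2.58], [-1.22, 4.36], [0.22, 2.71], [-3.12, 3.12]. Speed limits (rad/s): [2.57, 2.57, 3.14, 3.14, 3.14, 3.14].

## Interface

Orientations are given as a 3x3 rotation matrix whose columns are the frame's x, y, z axes.
In Python, from rig import env, gripper_to, planner, status, eyes, order gives the robot as it stands. Calls block until the motion is done:
- env.move_pose(position, orientation): joint-space move of the TCP to a pose.
- env.servo_line(position, rotation=None, feed=0.15, f_stop=None): straight line of the TCP; rotation=None keeps the orientation; feed is the mean speed in m/s. With f_stop (N) it stops when the force on the tool has changed by that much, and returns True; else False.
- env.set_joints(angles): joint-space move.
- gripper_to(opening): opening from 0.0 (shut) to 1.0 (fully open); the grip force is fixed at half the most; returns when the fingers have stopped.
- env.wait(seconds).
- planner.ik(position, orientation): joint angles nearest the present ones, or None.
- status.observe(): the state.
- eyes.capture(name): name is "side" or "top"; returns (picture, depth): 420x560x3 uint8, blue, green, red; 420x560 float32, m along the optical axis (not along the pixel's ray), 0 where there is no reading.
- eyes.camera_info(name): a dict with "fx", "fy", "cx", "cy" (pixels), "R" (3x3) and "t" (3): a world point X has camera coordinates R X + t. Camera axes: x right, y down, z forward; pixel columns grow to the right and rows downward; lengths in m; the calibration is good to about 2 mm. A picture is of the moment at which its call begins. camera_info takes no time and is no camera call.
A pose or a line that the arm cannot do raises env.Unreachable and nothing moves.
- order.job_done(): hands the job in; it is judged then, once.
The state is a dict: "t": time; "qpos": joint angles; "joint_vel": joint speeds; "joint_efforts": joint torques, N m; "eef_pos": TCP position; "tcp_rot": TCP orientation; "contact_force": force on the tool from outside, world axes, zero at the start; "ft_torque": the same for the moment, N m; "grip_width": opening from 0.0 (shut) to 1.0 (fully open); "grasp_force": force on a finger pad.
Only numpy, scipy, OpenCV 4.12 (cv2) and the standard library are available. Lean on these libraries where they do the work, as an engineer would, in place of code of your own. Each camera call takes 0.05 s, during which the arm holds its last target. There are 200 camera calls.

## Working session

There is one attempt and no reset: what is moved stays moved. The work goes in short steps, each a Python script; the robot and the scene stay as the last script left them, time stands still between calls to the robot, and variables do not carry over. Pictures are saved under pics/ and viewed, at most 10 in all, crops included, and the job is handed in when it is done.

```bash
ls; mkdir -p pics; python3 - <<'E'
from rig import env, gripper_to, planner, status, eyes, order
import cv2,numpy as np
for n in("top","side"):
    p,d=eyes.capture(n); cv2.imwrite(f"pics/{n}0.png",p); np.save(f"pics/{n}0.npy",d)
    i=eyes.camera_info(n); R=np.array(i["R"]); print(n,i, -R.T@np.array(i["t"]))
print(status.observe())
E
```

```text
pics
top {'fx': 482.4500887908975, 'fy': 482.4500887908975, 'cx': 273.97015636747636, 'cy': 212.0938464872471, 'R': array([[-0.00907714, -0.99995296, -0.00341769],
       [-0.98750472,  0.00950178, -0.15730271],
       [ 0.15732779,  0.00194712, -0.98754452]]), 't': array([0.12158455, 0.68156617, 1.48347169])} [0.44076213 0.11221424 1.57262208]
side {'fx': 489.47966326052807, 'fy': 489.47966326052807, 'cx': 275.8414465636919, 'cy': 212.0466917425995, 'R': array([[-0.89000021, -0.45581042, -0.01168328],
       [-0.19309877,  0.40000287, -0.89594116],
       [ 0.41305266, -0.79513179, -0.44401907]]), 't': array([0.66000319, 0.20655286, 1.08237801])} [0.18020896 1.07884776 0.67336669]
{'t': 0.1, 'qpos': array([-1.40781950e+00,  2.59266935e-01,  1.53593893e+00, -2.14878458e-05,
        1.34799432e+00, -2.02789606e-01]), 'joint_vel': array([ 0.00072946, -0.00126962, -0.00278846,  0.00121583,  0.00010412,
       -0.000952  ]), 'joint_efforts': array([ 2.22207527e-03, -4.38212228e+01, -2.84640795e+01,  7.20446720e-02,
        3.61940009e-02, -6.58572230e-05]), 'eef_pos': array([ 0.19665699, -0.51313083,  0.21791648]), 'tcp_rot': array([[ 9.33848249e-01,  3.57669356e-01, -2.81510635e-04],
       [ 3.57669338e-01, -9.33846957e-01,  1.58282625e-03],
       [ 3.03240597e-04, -1.57880725e-03, -9.99998708e-01]]), 'contact_force': array([ 0.18163717,  0.29644627, -0.53279662]), 'ft_torque': array([ 0.0130784 , -0.01285936, -0.0267249 ]), 'grasp_force': 0.0, 'grip_width': 0.9970739666197183}
```

View pics/top0.png

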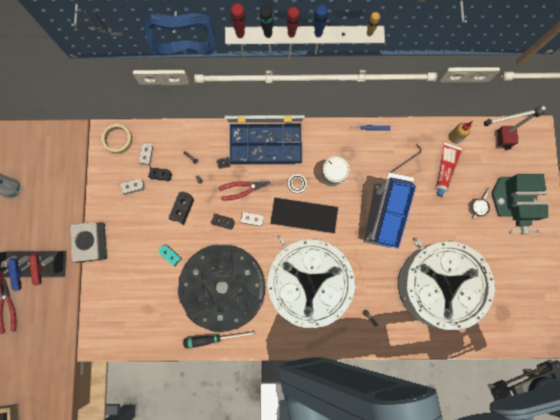

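View pics/side0.png

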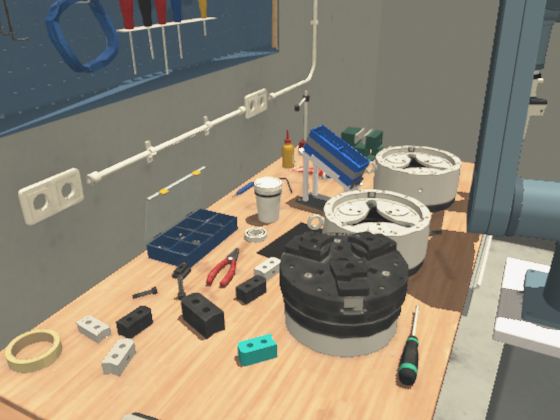

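Top view: the stand with the blue tray is at (392,212), the mat at (305,215), the pliers at (245,189), the bearing at (297,184) and the cup at (335,170). Candidates for the black jaw are (223,221), (180,208, larger) and (160,174). Turquoise (170,255) is excluded. Candidates for the light jaw are (252,218), (132,186) and (146,154). The two right beside the mat are (252,218) and (223,221). I'll measure sizes and make one enlarged crop.

```bash
cat > h.py <<'E'
import numpy as np,cv2
from rig import env, gripper_to, planner, status, eyes, order
def cloud(n,d):
    i=eyes.camera_info(n); R=np.array(i["R"]);t=np.array(i["t"])
    v,u=np.mgrid[:d.shape[0],:d.shape[1]]
    c=np.stack([(u-i["cx"])/i["fx"]*d,(v-i["cy"])/i["fy"]*d,d],-1)
    P=(c-t)@R; P[d<=0]=np.nan
    return P
def proj(n,X):
    i=eyes.camera_info(n); c=np.array(i["R"])@X+i["t"]
    return c[0]/c[2]*i["fx"]+i["cx"],c[1]/c[2]*i["fy"]+i["cy"]
def rect(xy):
    (c,s,a)=cv2.minAreaRect((xy*1000).astype(np.float32))
    if s[0]<s[1]: s=s[::-1]; a+=90
    return np.round(c,1),np.round(s,1),round((a+90)%180-90,1)  # a: long axis from x
E
python3 - <<'E'
from h import *
p={n:cv2.imread(f"pics/{n}0.png") for n in("top","side")}
C={n:cloud(n,np.load(f"pics/{n}0.npy")) for n in p}
T=C["top"]
for k,(u,v) in dict(lightA=(252,218),darkA=(223,221),bigdark=(180,208),darkB=(160,174),lightB=(132,186),lightC=(146,154),turq=(170,255)).items():
    c=T[v-4:v+5,u-4:u+5].reshape(-1,3); c0=np.nanmedian(c,0)
    for n in C:
        Q=C[n].reshape(-1,3); m=(np.hypot(Q[:,0]-c0[0],Q[:,1]-c0[1])<.055)&(Q[:,2]>.012)&(Q[:,2]<.07)
        q=Q[m]; zt=np.percentile(q[:,2],85) if len(q) else 0; top=q[q[:,2]>zt-.006]
        print(k,n,len(q),"ztop",round(zt,4),rect(q[:,:2]),'top',rect(top[:,:2]))
# mat: dark pixels
m=np.zeros(p["top"].shape[:2],bool); m[190:240,262:345]=1
m&=(p["top"].max(2)<60)&(T[...,2]<.012)
n_,l,st,_=cv2.connectedComponentsWithStats(m.astype(np.uint8)); m=l==1+np.argmax(st[1:,4])
print("mat",m.sum(),rect(T[m][:,:2]),np.median(T[m],0))
# tray normal
for n in C:
    Q=C[n]; b=p[n].astype(int); m=(b[...,0]>b[...,2]+50)&(Q[...,2]>.12)&(Q[...,0]<.75)&(Q[...,1]<0)&(Q[...,1]>-.4)&(Q[...,2]<.35)
    q=Q[m]; print(n,len(q),q.min(0),q.max(0))
i=p["top"][140:270,115:275]; cv2.imwrite("pics/cropjaws.png",cv2.resize(i,None,fx=4.4,fy=4.4,interpolation=2))
i=p["top"][160:260,350:430]; j=p["side"][110:220,290:380]
cv2.imwrite("pics/croptray.png",np.hstack([cv2.resize(i,(400,500)),cv2.resize(j,(400,500))]))
E
```

```text
lightA top 216 ztop 0.0311 (array([665.9, 189. ]), array([70.3, 35. ]), 78.4) top (array([665.6, 188.6]), array([68.7, 34.4]), 77.9)
lightA side 330 ztop 0.0278 (array([666.7, 188.9]), array([70.9, 39.3]), 76.7) top (array([668.7, 188.9]), array([72.7, 37.6]), 80.6)
darkA top 234 ztop 0.0372 (array([655.9, 274. ]), array([94.1, 35.9]), 76.2) top (array([658.2, 283.5]), array([69.1, 33.7]), 73.5)
darkA side 492 ztop 0.0338 (array([656.6, 273.7]), array([91.7, 36.4]), 73.6) top (array([656.7, 274. ]), array([90.2, 36.3]), 73.6)
bigdark top 493 ztop 0.0499 (array([704. , 417.6]), array([99.5, 49.4]), -21.0) top (array([704. , 417.7]), array([99.5, 48.2]), -21.2)
bigdark side 1173 ztop 0.047 (array([704.2, 416.7]), array([99.8, 49.7]), -21.5) top (array([704.2, 416.7]), array([99.8, 49.7]), -21.5)
darkB top 243 ztop 0.037 (array([818.9, 493. ]), array([73.9, 36.1]), 82.8) top (array([818.3, 492.3]), array([72.5, 35.5]), 81.3)
darkB side 635 ztop 0.0338 (array([819. , 492.1]), array([72.1, 38.8]), 81.7) top (array([819. , 491.8]), array([71.6, 38.8]), 81.7)
lightB top 236 ztop 0.0303 (arr
[... 333 characters left out ...]
.7, 542.1]), array([90.8, 44.9]), 1.9)
lightC side 494 ztop 0.0225 (array([879.5, 541.8]), array([94.1, 49.6]), 6.0) top (array([879.5, 541.8]), array([94.1, 49.6]), 6.0)
turq top 241 ztop 0.0375 (array([550.9, 454.2]), array([71.8, 34.2]), 47.9) top (array([550.9, 454.2]), array([69.9, 34.2]), 47.9)
turq side 771 ztop 0.034 (array([551. , 454.1]), array([71.1, 38.6]), 49.3) top (array([551.5, 453.5]), array([70.8, 37. ]), 49.3)
mat 1492 (array([681.1,  16.6]), array([205.5,  82.1]), 80.7) [0.68033508 0.01662168 0.00276064]
top 1439 [ 0.55814673 -0.28107149  0.13820116] [ 0.74149571 -0.18443398  0.25229692]
side 1329 [ 0.55658164 -0.28556114  0.12003135] [ 0.74981656 -0.18135536  0.24698134]
```

View pics/cropjaws.png

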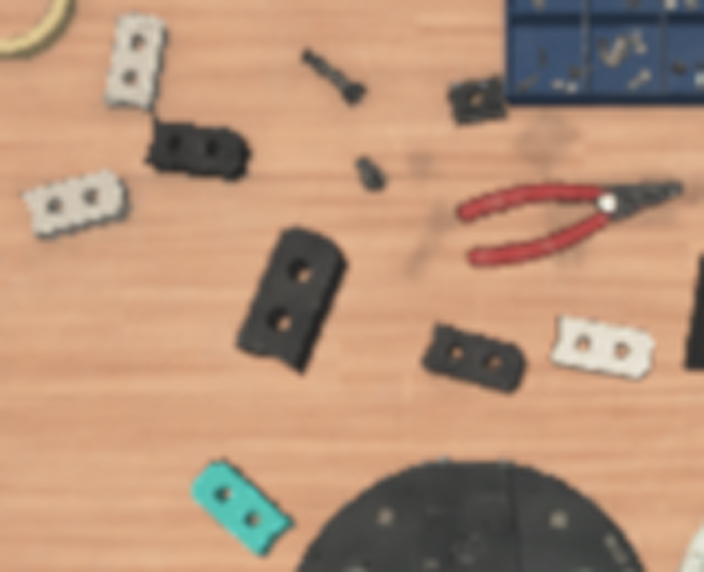

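View pics/croptray.png

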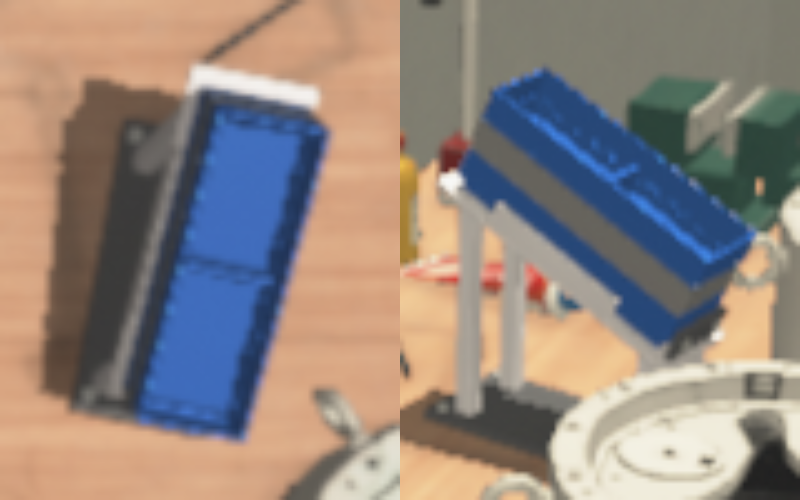

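Jaws: crop (603,347) is light and measures 70x35x28, i.e. pixel (252,218). Crop (473,357) is black and measures 69x34x34, i.e. pixel (223,221). These are the two beside the mat. The bigger black one, the turquoise one and the far group are decoys. The tray crop shows all three trays nested, blue, grey, blue. Next I'll fit the poses and check gripper clearance.

```bash
cat >> h.py <<'E'
def Rz(a): c,s=np.cos(a),np.sin(a); return np.array([[c,-s,0],[s,c,0],[0,0,1.]])
def down(yaw):  # tool z down, tool y (closing) along yaw
    y=np.array([np.cos(yaw),np.sin(yaw),0]); z=np.array([0,0,-1.]); return np.stack([np.cross(y,z),y,z],1)
def hits(Q,p,R,skip=None):
    L=(Q-p)@R; a=np.abs(L); f=(a[:,0]<.013)&(a[:,1]>.03)&(a[:,1]<.066)&(L[:,2]<0)&(L[:,2]>-.09)
    out=[]
    for bx,by in((.0375,.094),(.094,.0375)):
        b=(a[:,0]<bx+.01)&(a[:,1]<by+.01)&(L[:,2]<-.08)&(L[:,2]>-.25); out.append(int(b.sum()))
    return int(f.sum()),out
E
cat > m.py <<'E'
from h import *
p={n:cv2.imread(f"pics/{n}0.png") for n in("top","side")}
C={n:cloud(n,np.load(f"pics/{n}0.npy")) for n in p}
Q=np.vstack([C[n].reshape(-1,3) for n in C]); Q=Q[np.isfinite(Q).all(1)&(Q[:,0]>.3)&(Q[:,2]>.006)]
b=p["top"].astype(int)
for n in C:
    # jaws
    q=C[n]; bright=p[n].max(2)
    for k,(x,y),h in(("light",(.666,.189),.028),("dark",(.657,.284),.034)):
        s=(np.hypot(q[...,0]-x,q[...,1]-y)<.05)&(q[...,2]>.012)&(q[...,2]<.06)
        s&=(bright>110) if k=="light" else (bright<100)
        _,l,st,_=cv2.connectedComponentsWithStats(s.astype(np.uint8),connectivity=4); s=l==1+np.argmax(st[1:,4])
        print(n,k,rect(q[s][:,:2]),np.percentile(q[s][:,2],80).round(4))
    # tray
    bb=p[n].astype(int); m=(bb[...,0]>bb[...,2]+30)&(q[...,2]>.12)&(q[...,0]<.75)&(q[...,1]<-.15)&(q[...,1]>-.32)&(q[...,2]<.35)
    P=q[m]; a=np.radians(25); c0=np.array([.65,-.235,.19])
    psi=np.radians(-13)
    for it in range(4):
        X=np.array([np.cos(psi)*np.cos(a),np.sin(psi)*np.cos(a),np.sin(a)]);Z=np.array([-np.cos(psi)*np.sin(a),-np.sin(psi)*np.sin(a),np.cos(a)]);Y=np.cross(Z,X)
        L=(P-c0)@np.stack([X,Y,Z],1); zr=np.percentile(L[:,2],97); r=L[(L[:,2]>zr-.012)]
        rc=rect(r[:,:2]); psi+=np.radians(rc[2])
    ce=c0+X*rc[0][0]/1e3+Y*rc[0][1]/1e3+Z*(zr-.016)
    print(n,"tray psi",np.degrees(psi).round(1),rc,"zr",zr.round(4),"max",L[:,2].max().round(4),"centre",ce.round(4),"bed",(ce-.064*Z).round(4))
    fl=L[(abs(L[:,1])<.015)&(abs(abs(L[:,0])-.044)<.03)]; print("floor z",np.median(fl[:,2]).round(4), "tilt fit",np.polyfit(fl[:,0],fl[:,2],1).round(4))
for nm,x,y,z,yaws in(("mat",.681,.0166,.018,(-9.3,)),("light",.666,.189,.018,(-11,79)),("dark",.657,.284,.024,(-16,74))):
    for w in yaws: print(nm,w,hits(Q,np.array([x,y,z]),down(np.radians(w))))
S=Q[(Q[:,0]<.62)&(Q[:,1]>-.12)&(Q[:,1]<.4)&(Q[:,2]<.3)&(Q[:,2]>.05)]
for y in np.arange(-.1,.4,.05):
    s=S[abs(S[:,1]-y)<.025]
    if len(s): print("y",y.round(2),"chuck xmax",s[:,0].max().round(3),"zmax",s[:,2].max().round(3))
E
python3 m.py
```

```text
top light (array([665.9, 189. ]), array([70.3, 35. ]), 78.4) 0.0305
top dark (array([658.5, 281.3]), array([67.2, 33.3]), 74.4) 0.0369
top tray psi -12.4 (array([2.7, 1.1]), array([189.9,  65.2]), 0.0) zr 0.0189 max 0.0244 centre [ 0.6514 -0.2342  0.1938] bed [ 0.6779 -0.24    0.1358]
floor z -0.0106 tilt fit [ 0.0094 -0.0108]
side light (array([666.7, 188.9]), array([70.9, 39.3]), 76.7) 0.0277
side dark (array([658.3, 282.4]), array([73.4, 34.2]), 74.2) 0.0334
side tray psi -12.3 (array([3. , 1.2]), array([191. ,  73.4]), -0.0) zr 0.0165 max 0.0201 centre [ 0.6527 -0.2344  0.1918] bed [ 0.6791 -0.2401  0.1338]
floor z -0.0104 tilt fit [ 0.0013 -0.0105]
mat -9.3 (0, [113, 0])
light -11 (0, [4, 2])
light 79 (67, [2, 4])
dark -16 (0, [344, 0])
dark 74 (69, [0, 344])
y -0.1 chuck xmax 0.556 zmax 0.149
y -0.05 chuck xmax 0.583 zmax 0.152
y 0.0 chuck xmax 0.59 zmax 0.149
y 0.05 chuck xmax 0.584 zmax 0.153
y 0.1 chuck xmax 0.601 zmax 0.149
y 0.15 chuck xmax 0.527 zmax 0.169
y 0.2 chuck xmax 0.562 zmax 0.184
y 0.25 chuck xmax 0.574 zmax 0.183
y 0.3 chuck xmax 0.576 zmax 0.185
y 0.35 chuck xmax 0.565 zmax 0.183
```

```bash
cat >> h.py <<'E'
psi,a=np.radians(-12.35),np.radians(25)
TX=np.array([np.cos(psi)*np.cos(a),np.sin(psi)*np.cos(a),np.sin(a)]);TZ=np.array([-np.cos(psi)*np.sin(a),-np.sin(psi)*np.sin(a),np.cos(a)])
TC=np.array([.652,-.2343,.193]); MAT=np.array([.681,.0166,.003]); MA=np.radians(80.7)
MY=np.array([np.cos(MA),np.sin(MA),0])
def tray_R(s): y=s*TX; return np.stack([np.cross(y,-TZ),y,-TZ],1)
def st(m=""):
    s=status.observe(); print(m,"t",round(s["t"],2),"p",s["eef_pos"].round(4),"w",round(s["grip_width"],3),"F",s["contact_force"].round(1),"g",round(s["grasp_force"],1)); return s
E
python3 - <<'E'
from h import *
p=np.array
for s in(1,-1):
    print("tray",s,[None if q is None else np.round(q,2) for q in(planner.ik(TC-.009*TZ,tray_R(s)),planner.ik(TC+.1*TZ,tray_R(s)))])
for k,x,yw in(("mat",MAT+[0,0,.007],80.7),("mathi",MAT+[0,0,.2],80.7),("light",p([.666,.189,.019]),77.8),("dark",p([.658,.282,.024]),74.3)):
    for f in(0,180):
        q=planner.ik(x,down(np.radians(yw+f))); print(k,f,None if q is None else np.round(q,2))
E
```

```text
tray 1 [array([-0.59,  0.3 ,  1.65,  0.22,  0.79, -0.49]), array([-0.62,  0.14,  1.6 ,  0.2 ,  1.  , -0.48])]
tray -1 [array([-0.59,  0.3 ,  1.65,  0.22,  0.79,  2.65]), array([-0.62,  0.14,  1.6 ,  0.2 ,  1.  ,  2.66])]
mat 0 [-0.14  0.67  1.42 -0.    1.05 -1.55]
mat 180 [-0.14  0.67  1.42 -0.    1.05  1.59]
mathi 0 [-0.14  0.51  1.21 -0.    1.43 -1.55]
mathi 180 [-0.14  0.51  1.21 -0.    1.43  1.59]
light 0 [ 0.12  0.68  1.38 -0.    1.08 -1.24]
light 180 [ 0.12  0.68  1.38 -0.    1.08  1.9 ]
dark 0 [ 0.25  0.71  1.3  -0.    1.13 -1.05]
dark 180 [ 0.25  0.71  1.3  -0.    1.13  2.09]
```

```bash
python3 - <<'E'
from h import *
R=tray_R(1)
env.servo_line([.197,-.513,.33],feed=.25)
gripper_to(.33)
env.move_pose(TC+.11*TZ,R)
env.servo_line(TC+.03*TZ,feed=.15)
st("above")
for n in("top","side"):
    p,d=eyes.capture(n); cv2.imwrite(f"pics/{n}1.png",p)
T=cv2.imread("pics/top1.png")[130:290,330:470]; S=cv2.imread("pics/side1.png")[20:220,240:415]
cv2.imwrite("pics/pre.png",np.hstack([cv2.resize(T,(400,457)),cv2.resize(S,(400,457))]))
E
```

```text
above t 4.28 p [ 0.6397 -0.2321  0.2207] w 0.33 F [ 0.2 -1.   0.8] g 0.0
```

View pics/pre.png

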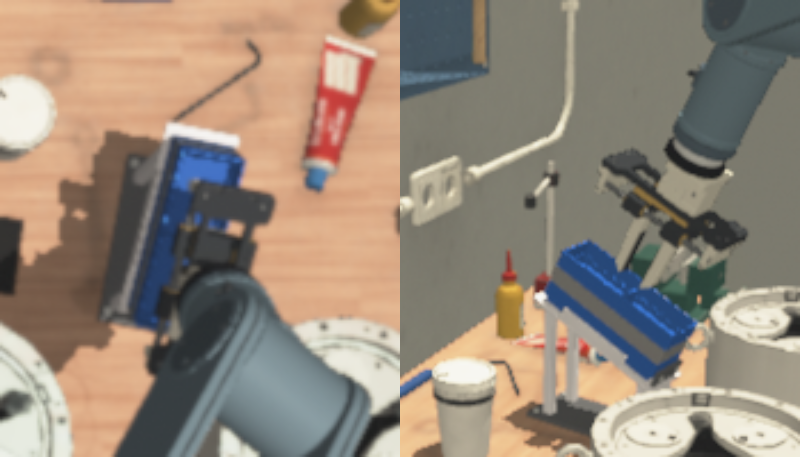

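The gripper's long body lies along the slope, as planned. The fingers at right-crop (628,255) and (655,270) straddle the divider. I'll go in and grip it, then pull out along the tray's z.

```bash
python3 - <<'E'
from h import *
print(env.servo_line(TC-.0095*TZ,feed=.05,f_stop=5)); s=st("in"); print("local",((s["eef_pos"]-TC)@TZ).round(4))
gripper_to(0.0); st("grip")
p0=status.observe()["eef_pos"]
env.servo_line(p0+.016*TZ,feed=.03); st("16mm")
env.servo_line(p0+.06*TZ,feed=.08); st("60mm")
for n in("top","side"):
    p,d=eyes.capture(n); cv2.imwrite(f"pics/{n}2.png",p); np.save(f"pics/{n}2.npy",d)
T=cv2.imread("pics/top2.png")[130:290,330:470]; S=cv2.imread("pics/side2.png")[20:220,240:415]
cv2.imwrite("pics/pull.png",np.hstack([cv2.resize(T,(400,457)),cv2.resize(S,(400,457))]))
E
```

```text
False
in t 5.33 p [ 0.6561 -0.2352  0.1846] w 0.328 F [-1.1  0.6  0.7] g 0.0
local -0.0094
grip t 5.88 p [ 0.6559 -0.2352  0.1846] w 0.04 F [0.9 0.  1. ] g 30.0
16mm t 6.57 p [ 0.6493 -0.2337  0.1992] w 0.034 F [-0.5 -0.1 -1.8] g 30.0
60mm t 7.27 p [ 0.631  -0.2298  0.2392] w 0.039 F [-0.4 -0.1 -1.8] g 30.0
```

View pics/pull.png

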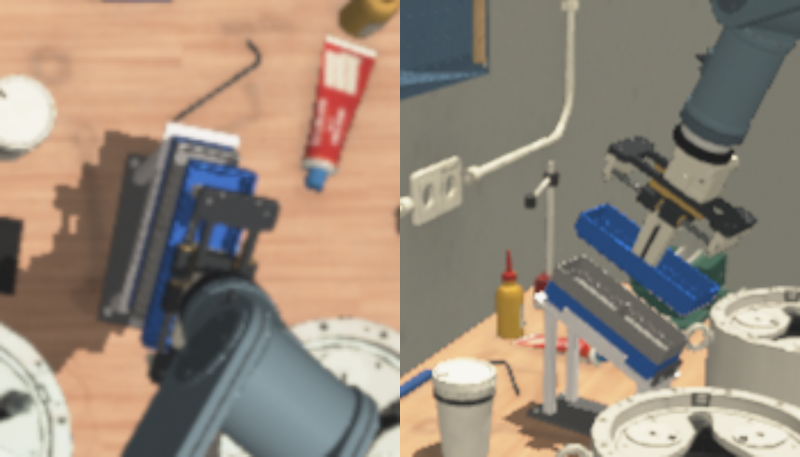

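Only the blue tray came out, and the grey and lower blue trays are still nested. I'll carry it over the mat and measure how it hangs.

```bash
cat > mt.py <<'E'
from h import *
def tray(tag,zu,show=None):
    """zu: expected underside height"""
    out=[]
    for n in("top","side"):
        p,d=eyes.capture(n); cv2.imwrite(f"pics/{n}{tag}.png",p); np.save(f"pics/{n}{tag}.npy",d)
        q=cloud(n,d); b=p.astype(int)
        m=(b[...,0]>b[...,2]+30)&(np.hypot(q[...,0]-MAT[0],q[...,1]-MAT[1])<.14)&(q[...,2]>zu+.004)&(q[...,2]<zu+.05)
        P=q[m]; A=P[P[:,2]>zu+.022]
        print(n,m.sum(),"rim",rect(A[:,:2]),"z97",np.percentile(P[:,2],97).round(4))
        # floor tilt
        L=(P-MAT)@Rz(MA-np.pi/2); f=L[(abs(L[:,0])<.02)&(abs(abs(L[:,1])-.044)<.032)&(L[:,2]<zu+.013)]
        if len(f)>20: print("   floor z,ty,tx",np.linalg.lstsq(np.c_[np.ones(len(f)),f[:,1],f[:,0]],f[:,2],rcond=None)[0].round(4))
E
python3 - <<'E'
from h import *; from mt import tray
s=status.observe(); env.servo_line(s["eef_pos"]+[0,0,.06],feed=.15)
env.move_pose(MAT+[0,0,.25],down(MA)); st("over")
env.servo_line(MAT+[0,0,.1065],feed=.15); st()
tray("3",.103)
E
```

```text
over t 8.93 p [0.6807 0.016  0.2519] w 0.041 F [-0.   0.2 -1.7] g 30.0
 t 10.04 p [0.6818 0.0163 0.1109] w 0.04 F [-0.3  0.1 -0.8] g 30.0
top 126 rim (array([655.1,  34.5]), array([164.9,   6.5]), 79.5) z97 0.1396
side 898 rim (array([684.7,  17.8]), array([196.8,  66.6]), 80.9) z97 0.135
```

```bash
python3 - <<'E'
from h import *; from mt import tray
env.servo_line(MAT+[0,0,.02],feed=.12); st()
print(env.servo_line(MAT+[0,0,.004],feed=.02,f_stop=3)); s=st("down")
gripper_to(.15); st("rel")
env.servo_line(s["eef_pos"]+[0,0,.05],feed=.08)
env.servo_line(s["eef_pos"]+[0,0,.2],feed=.25)
env.move_pose([.666,.189,.2],down(np.radians(77.8))); gripper_to(1.0); st()
tray("4",.003)
i=cv2.imread("pics/top4.png")[150:260,200:360]; cv2.imwrite("pics/placed.png",cv2.resize(i,None,fx=5,fy=5,interpolation=2))
E
```

```text
t 11.01 p [0.6817 0.0165 0.0238] w 0.034 F [-0.5  0.1 -1.3] g 30.0
True
down t 11.63 p [0.6809 0.0166 0.0102] w 0.041 F [0.7 0.2 4. ] g 30.0
rel t 12.07 p [0.6798 0.0168 0.009 ] w 0.148 F [-0.8  0.9 -0.1] g 0.0
 t 15.64 p [0.666 0.189 0.2  ] w 1.0 F [-1.1  0.2  0.2] g 0.0
top 619 rim (array([680.6,  12. ]), array([173.4,  65. ]), 80.2) z97 0.0384
   floor z,ty,tx [ 0.0067 -0.0023  0.0171]
side 712 rim (array([684.1,  19.9]), array([194.5,  67. ]), 80.9) z97 0.0344
```

View pics/placed.png

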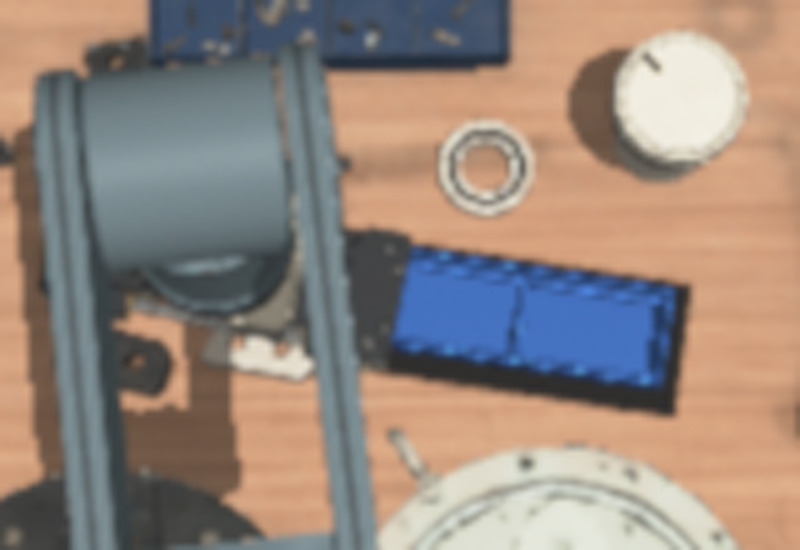

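The tray lies upright and square on the mat, with rim centre about (681,17), yaw 80.5° and its near/far margins matching the parallax. Next is the light jaw, gripped end to end because the chuck blocks the gripper body the other way.

```bash
python3 - <<'E'
from h import *
yw=np.radians(77.8); n=np.array([np.sin(yw),-np.cos(yw),0])
c=np.array([.6663,.189,0])+.003*n
gripper_to(.85)
env.servo_line(c+[0,0,.06],down(yw),feed=.2)
print(env.servo_line(c+[0,0,.0185],feed=.05,f_stop=4)); st("at")
gripper_to(0); s=st("grip")
env.servo_line(s["eef_pos"]+[0,0,.03],feed=.06); st("up")
env.servo_line(s["eef_pos"]+[0,0,.12],feed=.2); st("up")
env.move_pose(MAT-.046*MY+[0,0,.14],down(MA)); st("over")
for k in("top","side"):
    p,d=eyes.capture(k); cv2.imwrite(f"pics/{k}5.png",p); np.save(f"pics/{k}5.npy",d)
i=cv2.imread("pics/side5.png")[130:310,200:420]; cv2.imwrite("pics/held.png",cv2.resize(i,None,fx=3,fy=3,interpolation=2))
E
```

```text
False
at t 18.07 p [0.6695 0.1884 0.0188] w 0.851 F [ 0.  -0.4  0.1] g 0.0
grip t 18.38 p [0.6693 0.1878 0.0189] w 0.766 F [-1.4 -2.5  2. ] g 30.0
up t 19.03 p [0.6693 0.1879 0.0491] w 0.765 F [ 0.7  0.8 -4.1] g 30.0
up t 19.63 p [0.6686 0.1878 0.1378] w 0.765 F [ 0.1 -0.8 -4.1] g 30.0
over t 20.51 p [ 0.6731 -0.0275  0.142 ] w 0.765 F [ 0.2  0.  -5.2] g 30.0
```

View pics/held.png

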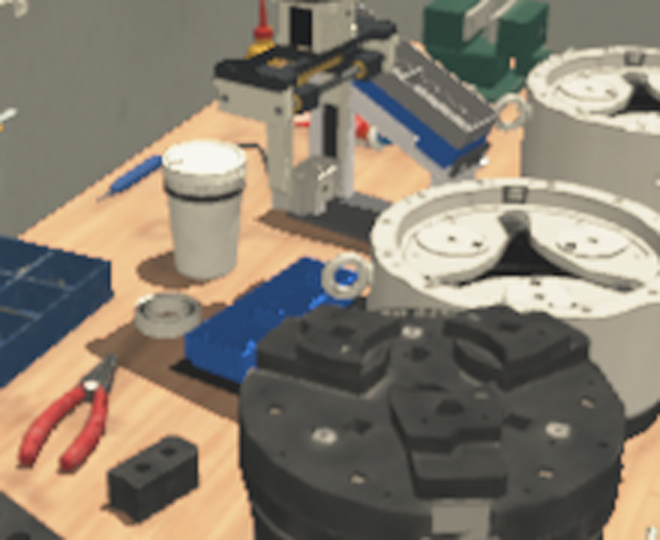

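The light jaw is held level (grip 71 mm wide, 4 N weight), and the middle tray and stand are undisturbed. I'll lower it into the right-hand pocket.

```bash
cat > pl.py <<'E'
from h import *
def place(off,lat,z,o):
    n=np.array([np.sin(MA),-np.cos(MA),0]); c=MAT+off*MY+lat*n; c[2]=0
    env.servo_line(c+[0,0,.08],down(MA),feed=.15)
    env.servo_line(c+[0,0,.045],feed=.06); st()
    print(env.servo_line(c+[0,0,z],feed=.02,f_stop=4)); s=st("low")
    gripper_to(o); st("rel")
    env.servo_line(s["eef_pos"]+[0,0,.16],feed=.2); return s
E
python3 - <<'E'
from pl import *; from mt import tray
place(-.045,.003,.0375,.86)
yw=np.radians(74.3); env.move_pose([.6583,.282,.16],down(yw)); st()
tray("6",.003)
for k in("top","side"):
    q=cloud(k,np.load(f"pics/{k}6.npy")); L=(q-MAT)@Rz(MA-np.pi/2)
    m=(abs(L[...,0])<.027)&(abs(L[...,1]+.044)<.043)&(cv2.imread(f"pics/{k}6.png").min(2)>90)
    if m.sum()>9: print(k,"jaw local",rect(L[m][:,:2]),np.percentile(L[m][:,2],[20,50,80]).round(4))
i=cv2.imread("pics/top6.png")[150:270,190:360]; cv2.imwrite("pics/l_in.png",cv2.resize(i,None,fx=4.5,fy=4.5,interpolation=2))
E
```

```text
t 21.91 p [ 0.6768 -0.0283  0.0449] w 0.765 F [ 0.4 -0.1 -3.4] g 30.0
False
low t 22.43 p [ 0.6766 -0.0283  0.0374] w 0.766 F [-0.8 -0.2 -2.7] g 30.0
rel t 22.85 p [ 0.6771 -0.0284  0.038 ] w 0.859 F [-0.6  0.4  0.8] g 0.0
 t 24.99 p [0.6587 0.2807 0.1598] w 0.865 F [ 0.4 -0.6  0.4] g 0.0
top 639 rim (array([682.6,  20.2]), array([189.5,  65.7]), 80.7) z97 0.0383
   floor z,ty,tx [ 0.0066 -0.0085 -0.0229]
side 598 rim (array([685.4,  18.9]), array([194.8,  68.7]), 80.6) z97 0.0349
top jaw local (array([  5.6, -44.4]), array([76.5, 43. ]), -88.4) [0.0173 0.0292 0.0323]
side jaw local (array([  3.8, -39. ]), array([70.8, 47. ]), 78.7) [0.0223 0.0286 0.0305]
```

View pics/l_in.png

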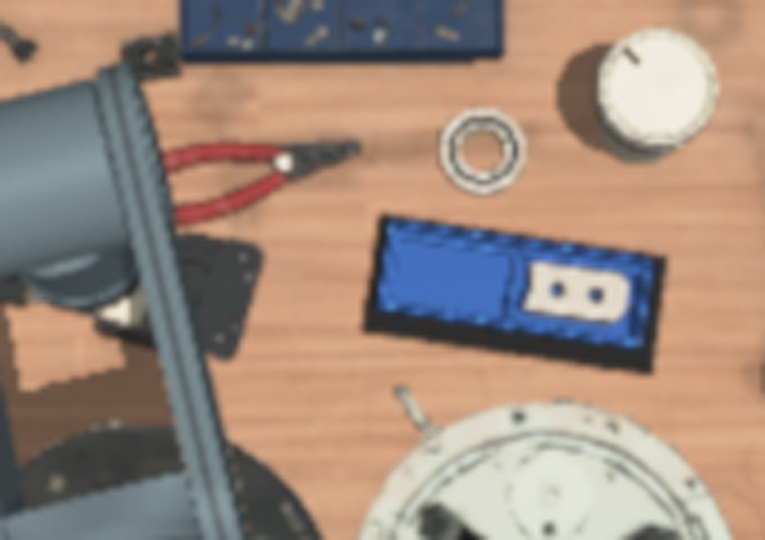

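The light jaw lies flat in the right pocket at crop (578,292), and the tray hasn't moved. Next is the black jaw.

```bash
python3 - <<'E'
from pl import *; from mt import tray
yw=np.radians(74.3); c=np.array([.6583,.2818,0])
gripper_to(.86)
env.servo_line(c+[0,0,.06],down(yw),feed=.15)
print(env.servo_line(c+[0,0,.0225],feed=.05,f_stop=4)); st("at")
gripper_to(0); s=st("grip")
if .72<s["grip_width"]<.82 and s["grasp_force"]>20:
    env.servo_line(s["eef_pos"]+[0,0,.03],feed=.06); st("up")
    env.servo_line(s["eef_pos"]+[0,0,.12],feed=.2)
    env.move_pose(MAT+.046*MY+[0,0,.14],down(MA)); st("over")
    place(.046,0,.0375,.86)
    env.move_pose([.35,-.05,.35],down(MA)); st()
    tray("7",.003)
    a=cv2.imread("pics/top7.png")[150:270,190:360]; b=cv2.imread("pics/side7.png")[110:310,220:400]
    cv2.imwrite("pics/end.png",np.hstack([cv2.resize(a,(440,311)),cv2.resize(b,(350,311))]))
E
```

```text
False
at t 27.02 p [0.6586 0.2818 0.0227] w 0.862 F [ 0.2 -0.6  0. ] g 0.0
grip t 27.34 p [0.6585 0.2814 0.023 ] w 0.767 F [-0.6 -1.6  2.5] g 30.0
up t 28.0 p [0.6584 0.2814 0.0531] w 0.768 F [-0.3 -0.3 -5.7] g 30.0
over t 29.49 p [0.6878 0.0632 0.1419] w 0.767 F [-0.   0.3 -5.3] g 30.0
 t 30.79 p [0.6886 0.0619 0.0449] w 0.774 F [ 0.4 -0.5 -4.8] g 30.0
False
low t 31.32 p [0.6883 0.062  0.0374] w 0.762 F [ 0.1 -0.  -3.7] g 30.0
rel t 31.73 p [0.6889 0.062  0.0382] w 0.856 F [ 0.2 -1.5  0.6] g 0.0
 t 34.12 p [ 0.3506 -0.0501  0.3497] w 0.861 F [ 0.3  0.3 -0.1] g 0.0
top 595 rim (array([682.7,  20.2]), array([189.8,  64.9]), 81.1) z97 0.0387
   floor z,ty,tx [ 0.0069  0.0161 -0.1198]
side 455 rim (array([685.1,  19.8]), array([199.6,  68.1]), 80.7) z97 0.0349
```

View pics/end.png

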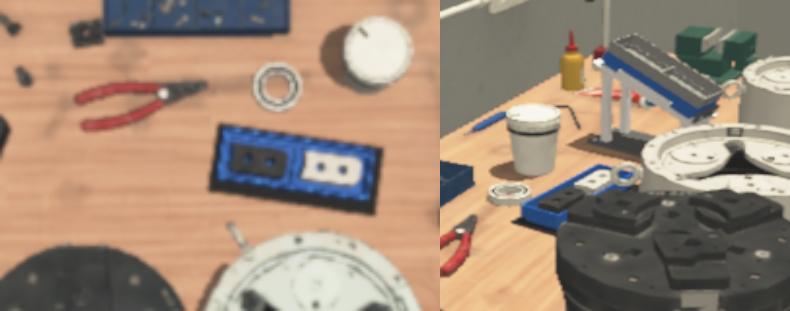

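Both jaws lie flat, one in each pocket. The tray is centred and square on the mat, and the other trays, cup, bearing and pliers haven't moved.

```bash
python3 -c "
from rig import order
print(order.job_done())"
```

```text
the job is handed in; nothing more can be done
None
```

The job is handed in: the blue top tray is on the mat, centred to within about 3 mm, with the light and black jaws flat in its pockets; the other two trays, the cup, bearing and pliers stayed where they were, at about 34 s of the 58 s allowed.

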